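# Tip the mould half out of its casting frame

## Robot

A 7-joint arm with a two-finger parallel gripper is mounted at the origin on a cart in front of the work surface, level with it; the furniture and walls round the work are solid. World frame = base frame: x ahead of the robot, y to its left, z up, the work surface at z = 0. Lengths are in m, angles in rad, forces in N, time in s.
With the tool pointing down it reaches from about 0.425 to 0.925 m from the base axis. Payload 6.8 kg.
Tool frame: the origin (TCP) lies midway between the tips of the shut fingers; the grasp point (between the pads) lies 19 mm behind it (bot.pinch_z is the distance from the TCP to the grasp point, in m); x points along the fingers, y is the direction in which the jaws open and shut, and the axes are right-handed (so a half turn about x gives the same grasp; the last joint's range is limited). The gripper opens to 85 mm and grips with 20 to 120 N. Pads are 22 mm wide; open, the fingers measure 114 mm over their backs; the gripper's body (76 mm by 85 mm) begins 54 mm behind the grasp point. The pads swing forward as they close: fully open they stand 13 mm farther back than shut.
Start: joints at [-1.366, 0.477, 0.022, 1.555, -0.011, 1.109, -0.083], TCP at [0.208, 0.642, 0.231] pointing down, gripper open.
Joint ranges: [-2.96, 2.96], [-0.34, 2.1], [-1.41, 1.46], [0.24, 2.44], [-1.37, 4.51], [0.17, 1.92], [-2.96, 2.96]. Speed limits (rad/s): [2.39, 2.39, 3.14, 3.14, 3.14, 3.14, 3.14].

## Interface

Orientations are given as a unit quaternion [w, x, y, z].
In Python, from station import bot gives the robot as it stands. The module is installed in compiled form; this text tells all that it offers.
- The arm moves only by the tool step_arm, never from a script. Its argument "plan" is a list of rows, each a list of 6 numbers: the shift along the tool's x, y, z in units of 40 mm (1.0 is 40 mm), then the turn, a rotation vector about the tool's x, y, z in units of 360 degrees (1.0 is 360 degrees). In form: [[dx, dy, dz, ax, ay, az], ...]. A call has 1 to 8 rows; each row shifts and turns the commanded pose from where the row before left it, along the tool's axes as they then stand; what a row does not reach is not made up. A row lasts 1/8 s, in which the tool goes at most 62.5 mm and 10.7 degrees, less where a joint would pass 70% of its speed; a pose out of reach is approached as far as the arm can. A call with a number of a shift or a turn outside -1 to 1 is refused whole. A call with a gripper value outside its range is refused whole. "fingers" is the closure, from -1 (fully open) to 1 (shut), set as the call begins (left out, the last holds). The fingers move at their own pace and stop on an object; "force" is the grip in N (left out, the last holds). Time passes only in rows, so rows that do not move let the fingers close. It gives the time, the measured TCP pose, the force and the opening at its end, in the units of the state.
- bot.get_obs(): the state, without advancing time (a new reading comes with each control period).
- bot.read_camera(name): name is "side" or "top" or "wrist"; returns (picture, depth): 480x640x3 uint8, red, green, blue; 480x640 float32, m along the optical axis (not along the pixel's ray), 0 where there is no reading.
- bot.camera_model(name): a dict with "mtx" (3x3 intrinsics, pixels), "origin" and "rotation" of the camera in the world; the wrist camera has in their place "T_tool_cam" (4x4, takes a point from camera to tool coordinates, whose origin is the TCP and whose axes are the tool frame's). Camera axes: x right, y up, looking along -z (the intrinsics and any distortion apply to the point x, -y, -z); pixel columns grow to the right and rows downward; lengths in m; the calibration is good to about 2 mm. A picture is of the moment at which its call begins: read the wrist's pose just before it. camera_model takes no time and is no camera call.
- bot.hand_in(): hands the job in, once; it reports no verdict.
The state is a dict: "t": time; "q": joint angles; "joint_vel": joint speeds; "joint_torque": joint torques, N m; "eef_pos": TCP position; "tool_rot": TCP orientation; "contact_force": force on the tool from outside, world axes, zero at the start; "torque": the same for the moment, N m; "gripper_width": opening from 0.0 (shut) to 1.0 (fully open).
Only numpy, scipy, OpenCV 4.12 (cv2) and the standard library are available. Lean on these libraries where they do the work, as an engineer would, in place of code of your own. Each camera call takes 0.05 s, during which the arm holds its last target.

## Task

The plaster mould half lies flush in the casting frame under two turn-buttons, with no room for fingers beside it. Swing both turn-buttons well clear of it, press its end beside the spring plunger gently down until the plunger holds that end down and the other end stays up by itself, then take it by the raised end, draw it out and lay it flat and lengthwise, cavity up, in the middle of the slatted drying rack. Plaster is brittle, so do not force or drop it, and leave the other things where they are.

Things in the scene. Friction and masses are not known exactly. Their poses are not given: they have to be found in the camera images.
- frame: Aluminium casting frame, fixed, 198 x 128 x 39 mm; origin at the centre of its underside, x along its length, z up. Its flat rim is 39 mm high. The pocket is 155.5 x 64 mm, 18 mm deep; the slab fills it to about 2 mm at the sides, 5 mm at the -x end and none at the +x end, top flush with the rim. The slab's press end is the frame's -x end, where the spring plunger sits.
- plunger_tip (a point): Tip of the spring plunger's brass nose, a dome 10 mm across that stands 5 mm out of the pocket's -x end wall, 27 mm above the table; its nut and sleeve stick 16 mm out of the frame's outer end. It yields (3 to 5 N) and snaps over the slab's end only when that end is pressed almost down to the relief floor; pressed less far, the slab drops back level.
- rock_dowel (a point): Middle of the steel dowel (8 mm thick, 21 mm above the table) across the nest, hidden in a groove under the slab. Beyond it the slab lies on the nest floor (21 mm high); towards the press end (-x) a relief goes down to 5 mm. So the slab rocks on the dowel until its press end meets the relief floor, 0.30 rad steep, and stays at about 0.26 rad. Pressing it down takes 1 to 6 N.
- slab_center (a point): Centre of the loose plaster mould half: a white slab 150 x 60 x 18 mm (length, width, thickness), 0.15 to 0.25 kg, with a shallow ear-shaped cavity in its top. x runs along the length towards the end that will rise, z up out of the cavity face. It starts level in the frame, with its -x end at the plunger.
- slab_press (a point): Where to press: on the slab's flat top, on its centre line, 20 mm from its press end. It sinks 11 mm and shifts 4 mm towards the plunger until the slab's end meets the hard relief floor: stop there. There is room for closed fingers up to 30 mm wide along the slab and 60 mm across it.
- slab_lift (a point): Point half-way through the slab's thickness, on its centre line, 12 mm from the end that rises. Held tilted, this end is wholly above the rim (its underside by 1 to 6 mm) and can be pinched there across the 60 mm width, the tool leaning with the slab. Raising this end some 14 mm more lifts the slab off the dowel; then draw it out up its slope, and the plunger lets go.
- button_left (a joint): Angle (rad) of the turn-button on the frame's +y side: a steel strap 5 mm thick, 1 mm above the rim, reaching 26 mm from its pivot. At 0 it points across the frame and overlaps the slab by 9 mm. It grows to 1.7 as it is turned clockwise seen from above, to point at the press end; past 1.2 it is well clear. It stays where it is left (0.06 N m).
- button_left_wing (a point): Centre of the wing of the +y turn-button, on its pivot axis: a steel blade 36 mm long, 8 mm thick, 20 mm high (10 mm above and below this point, which is 56 mm above the table). x runs along wing and strap, towards the strap's free end; z up.
- button_right (a joint): The same for the turn-button on the frame's -y side; it grows as the button is turned anticlockwise seen from above, until it points to the frame's press end.
- button_right_wing (a point): Centre of the wing of the -y turn-button, as for the other one.
- rack_top (a point): Middle of the top of the slatted wooden drying rack, fixed, 220 x 140 x 30 mm, x along its length, z up; its slats run across it, and their tops are 30 mm above the table.
- jar: White jar with a black lid, 58 mm across, 69 mm high, a bystander; origin at the centre of its underside.
- mixing_bowl: Blue mixing bowl, 105 mm across, 55 mm high, a bystander; origin at the centre of its underside.
- brush: Flat brush with a red handle, 165 mm long along its y axis, a bystander lying near the left side; origin at its centre, on the table.
- tool_spoon: Modelling tool, 165 mm long along its y axis, a bystander lying near the right side; origin at its centre, on the table.
- ear_cast: Plaster cast of an ear, 69 x 35 x 17 mm, a bystander lying between frame and rack; origin at the centre of its underside.

How it is judged:
By the outcome, as a careful person would: the job done as asked, in the order asked, and still so for the second after the job is handed in, with the robot touching nothing.
It also fails if it takes over 70 s, if anything falls off the work surface, if the arm or the gripper's body presses on something with over 40 N, if the wrist force passes 120 N, or if a joint passes its speed limit or range.

## Working session

There is one attempt and no reset: what is moved stays moved. The work goes in short steps, Python scripts to look and compute and a tool call to move; the robot and the scene stay as the last step left them, time stands still between calls to the robot, and variables do not carry over. Pictures are saved under pics/ and viewed, and the job is handed in when it is done.

Besides the shell and the picture viewer there is one more tool, called after "Emit:" as name(argument=value, ...), one argument or row to a line, values as JSON. step_arm: Moves the arm, as the interface text tells. Shifts and turns lie within -1 to 1; 1 stands for 40 mm of shift or 360 degrees of turn. Its arguments: {"type":"object","properties":{"plan":{"type":"array"},"fingers":{"type":"number"},"force":{"type":"number"}},"required":["plan"]}

```bash
mkdir -p pics; ls; python3 - <<'E'
from station import bot
import cv2, numpy as np
o=bot.get_obs(); 
for k,v in o.items(): print(k,np.round(v,4))
for n in ("side","top","wrist"):
    p,d=bot.read_camera(n); cv2.imwrite(f"pics/{n}0.png",p[:,:,::-1]); np.save(f"{n}0.npy",d)
    m=bot.camera_model(n); print(n,{k:np.round(v,4).tolist() if not isinstance(v,str) else v for k,v in m.items()})
print(bot.pinch_z, bot.get_obs()['t'])
E
```

```text
pics
t 0.0
q [-1.3661  0.4778  0.0224  1.5565 -0.0115  1.1093 -0.0831]
joint_vel [-0.001  -0.0002  0.0005 -0.0003  0.0005  0.0011  0.0005]
joint_torque [ 1.90000e-03 -5.96460e+01  1.60810e+00 -2.81197e+01  1.22000e-02
  9.20000e-03 -0.00000e+00]
eef_pos [0.2076 0.6417 0.2303]
tool_rot [ 0.6984  0.1095  0.6985 -0.1108]
contact_force [-0.4165  0.1187 -0.6556]
torque [0.0376 0.006  0.0101]
gripper_width 0.9972
side {'mtx': [[589.1552, 0.0, 310.9172], [0.0, 589.1552, 236.0208], [0.0, 0.0, 1.0]], 'origin': [-0.0173, -1.2669, 0.9014], 'rotation': [0.8494, 0.4794, -0.1088, -0.1918]}
top {'mtx': [[567.4896, 0.0, 328.3851], [0.0, 567.4896, 235.834], [0.0, 0.0, 1.0]], 'origin': [0.3249, 0.0085, 1.358], 'rotation': [-0.6906, -0.0753, 0.0789, 0.715]}
wrist {'mtx': [[355.7147, 0.0, 315.6718], [0.0, 355.7147, 241.462], [0.0, 0.0, 1.0]], 'T_tool_cam': [[0.0022, 0.2822, -0.9594, -0.1437], [1.0, -0.0001, 0.0022, 0.0002], [0.0005, -0.9594, -0.2822, -0.0724], [0.0, 0.0, 0.0, 1.0]]}
0.0187 0.15
```

View pics/top0.png

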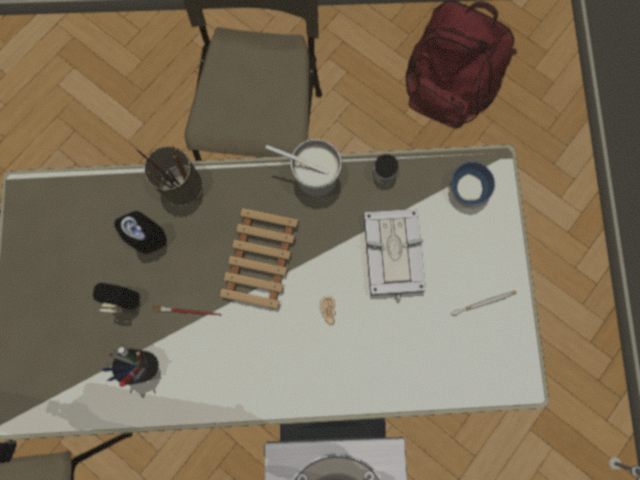

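View pics/side0.png

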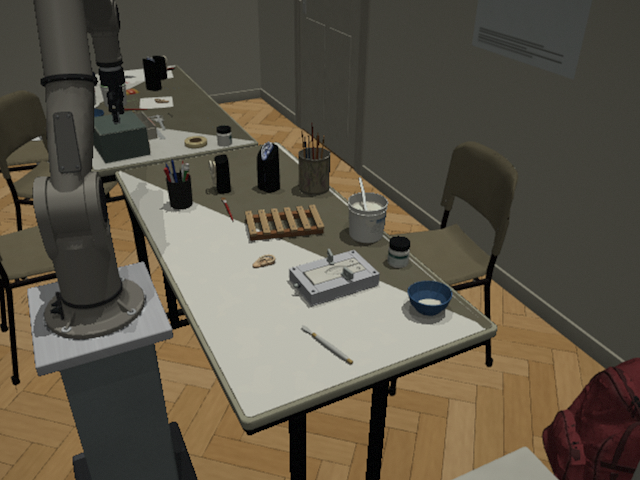

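View pics/wrist0.png

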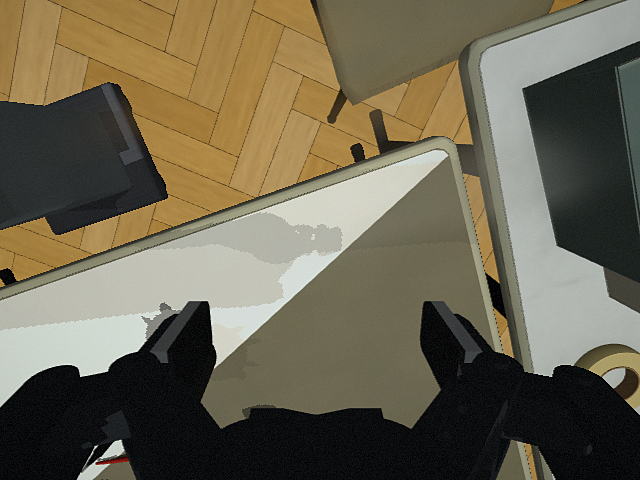

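```bash
cat > h.py <<'E'
import numpy as np, cv2
from scipy.spatial.transform import Rotation as R
from station import bot
def rot(q): return R.from_quat([q[1],q[2],q[3],q[0]]).as_matrix()
def campose(name,obs=None):
    m=bot.camera_model(name)
    if name=="wrist":
        T=np.eye(4);T[:3,:3]=rot(obs['tool_rot']);T[:3,3]=obs['eef_pos'];T=T@np.array(m['T_tool_cam'])
        return np.array(m['mtx']),T[:3,:3],T[:3,3]
    return np.array(m['mtx']),rot(m['rotation']),np.array(m['origin'])
def dist(name):
    m=bot.camera_model(name); return [k for k in m if k not in('mtx','origin','rotation','T_tool_cam')]
def ray(K,Rm,o,uv):
    uv=np.atleast_2d(uv).astype(float)
    d=np.c_[(uv[:,0]-K[0,2])/K[0,0],-(uv[:,1]-K[1,2])/K[1,1],-np.ones(len(uv))]
    return d@Rm.T
def onplane(cp,uv,z):
    K,Rm,o=cp; d=ray(K,Rm,o,uv); s=(z-o[2])/d[:,2]; return o+d*s[:,None]
def deproj(cp,uv,dep):
    K,Rm,o=cp; d=ray(K,Rm,o,uv); return o+d*np.atleast_1d(dep)[:,None]
def proj(cp,P):
    K,Rm,o=cp; c=(np.atleast_2d(P)-o)@Rm; return np.c_[K[0,2]+K[0,0]*c[:,0]/-c[:,2],K[1,2]-K[1,1]*c[:,1]/-c[:,2]]
E
python3 - <<'E'
from h import *
for n in("top","side","wrist"): print(dist(n))
cp=campose("top"); print(proj(cp,[[0.208,.642,.23],[0,0,0],[.6,0,0]]).round(0), cp[1].round(2))
d=np.load("top0.npy")
for nm,uv in dict(frame=(395,253),framec=(370,215),rack=(260,258),jar=(386,160),bowl=(470,186),spoon=(484,304),ear=(328,310),brush=(190,310),bucket=(316,165),table=(450,350)).items():
    print(nm, deproj(cp,uv,d[uv[1],uv[0]]).round(3), onplane(cp,uv,0.03).round(3))
im=cv2.imread("pics/top0.png")
cv2.imwrite("pics/topz.png",cv2.resize(im[190:320,210:450],None,fx=3.3,fy=3.3,interpolation=cv2.INTER_CUBIC))
im=cv2.imread("pics/side0.png")
cv2.imwrite("pics/sidez.png",cv2.resize(im[190:340,230:450],None,fx=3.5,fy=3.5,interpolation=cv2.INTER_CUBIC))
E
```

```text
[]
[]
[]
[[ -6. 437.]
 [337. 512.]
 [327. 246.]] [[-0.03  0.98 -0.22]
 [-1.   -0.03  0.01]
 [ 0.    0.22  0.98]]
frame [[ 0.571 -0.16   0.035]] [[ 0.572 -0.161  0.03 ]]
framec [[ 0.664 -0.105  0.044]] [[ 0.668 -0.106  0.03 ]]
rack [[ 0.577  0.164 -0.001]] [[0.571 0.161 0.03 ]]
jar [[ 0.791 -0.147  0.073]] [[ 0.807 -0.152  0.03 ]]
bowl [[ 0.739 -0.359  0.01 ]] [[ 0.733 -0.354  0.03 ]]
spoon [[ 0.446 -0.367  0.009]] [[ 0.444 -0.361  0.03 ]]
ear [[0.446 0.003 0.   ]] [[0.443 0.004 0.03 ]]
brush [[0.456 0.331 0.005]] [[0.454 0.325 0.03 ]]
bucket [[0.782 0.02  0.079]] [[0.8   0.021 0.03 ]]
table [[ 0.342 -0.279  0.001]] [[ 0.342 -0.273  0.03 ]]
```

View pics/topz.png

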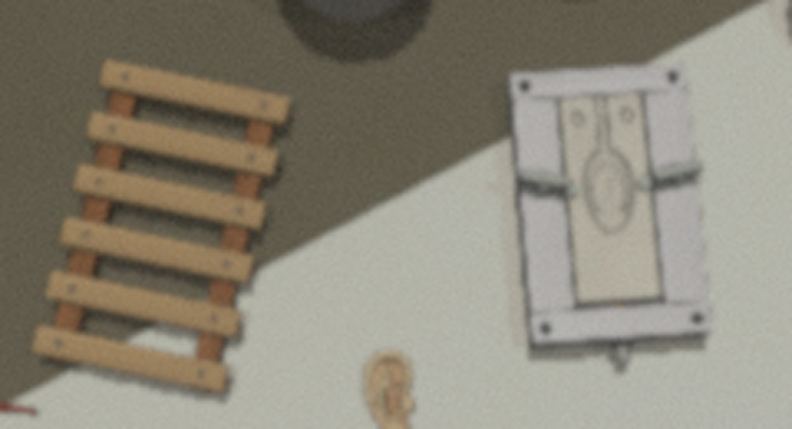

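View pics/sidez.png

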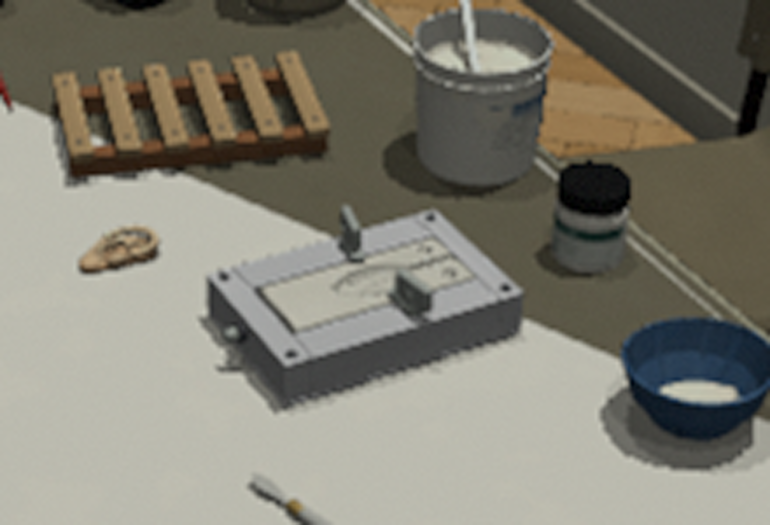

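```bash
python3 - <<'E'
from h import *
cp=campose("top")
c=np.array([(512,74),(684,66),(707,335),(531,345)])/3.3+[210,190]
P=onplane(cp,c,0.039);print("frame",P.round(4), P.mean(0).round(4))
e=(P[0]+P[1]-P[2]-P[3])/2; print(np.linalg.norm(e), np.degrees(np.arctan2(e[1],e[0])))
c=np.array([(106,60),(290,96),(225,392),(35,352)])/3.3+[210,190]
P=onplane(cp,c,0.03);print("rack",P.round(4), P.mean(0).round(4))
e=(P[0]+P[1]-P[2]-P[3])/2; print(np.linalg.norm(e), np.degrees(np.arctan2(e[1],e[0])))
o=bot.get_obs(); print(rot(o['tool_rot']).round(3))
E
```

```text
frame [[ 0.6722 -0.0937  0.039 ]
 [ 0.6739 -0.2193  0.039 ]
 [ 0.4771 -0.2221  0.039 ]
 [ 0.4744 -0.0975  0.039 ]] [ 0.5744 -0.1582  0.039 ]
0.1973647253415695 0.9392691273386025
rack [[0.6955 0.203  0.03  ]
 [0.6636 0.0686 0.03  ]
 [0.4497 0.1195 0.03  ]
 [0.4826 0.2537 0.03  ]] [0.5728 0.1612 0.03  ]
0.21935182936466763 -13.38720358881585
[[-0.     0.308  0.951]
 [-0.001  0.951 -0.308]
 [-1.    -0.001  0.   ]]
```

Emit:
step_arm(
  plan=[
    [-1,0,0,-0.026,0,0],
    [-1,0,0,-0.0265,0,0],
    [-1,0,0,0,0,0],
    [0,-1,1,0,0,0],
    [0,-1,1,0,0,0],
    [0,-1,1,0,0,0],
    [0,-1,1,0,0,0],
    [0,-1,1,0,0,0],
  ],
)

```text
t: 1.15
eef_pos: [0.4122, 0.4441, 0.3511]
tool_rot: [0.707, -0.006, 0.707, 0.006]
contact_force: [0.1, 0.8, -0.3]
gripper_width: 0.997
```

Emit:
step_arm(
  plan=[
    [0,-1,0.9,0,0,0],
    [0,-1,0.9,0,0,0],
    [0,-1,0.9,0,0,0],
    [0,-1,0.8,0,0,0],
    [0,-1,0,0,0,0],
    [0,-1,0,0,0,0],
    [0,-1,0,0,0,0],
    [0,-1,0,0,0,0],
  ],
)

```text
t: 2.15
eef_pos: [0.5563, 0.1267, 0.351]
tool_rot: [0.707, -0.006, 0.707, 0.006]
contact_force: [0.4, 0.2, 0.4]
gripper_width: 0.999
```

Emit:
step_arm(
  plan=[
    [0.5,-1,0,0,0,0],
    [0.5,-1,0,0,0,0],
    [1,-1,0,0,0,0],
    [1,-1,0,0,0,0],
    [0.5,-1,0,0,0,0],
    [0.5,-1,0,0,0,0],
    [0.5,-1,0,0,0,0],
    [0,0,0,0,0,0],
  ],
)

```text
t: 3.15
eef_pos: [0.5593, -0.1557, 0.1696]
tool_rot: [0.706, -0.004, 0.708, 0.003]
contact_force: [0.4, 0.4, 0.8]
gripper_width: 1.0
```

```bash
python3 - <<'E'
from h import *
o=bot.get_obs(); p,d=bot.read_camera("wrist"); cv2.imwrite("pics/w1.png",p[:,:,::-1]); np.save("w1.npy",d)
import pickle; pickle.dump(o,open("w1.pkl","wb")); print(o['eef_pos'],o['tool_rot'],o['q'])
E
```

```text
[ 0.55928334 -0.1557256   0.16962527] [ 0.70582228 -0.00440677  0.70836733  0.00334835] [-0.10250423  0.40374844  0.34107769  1.86326856 -0.16496927  0.90543645
  1.89760233]
```

View pics/w1.png

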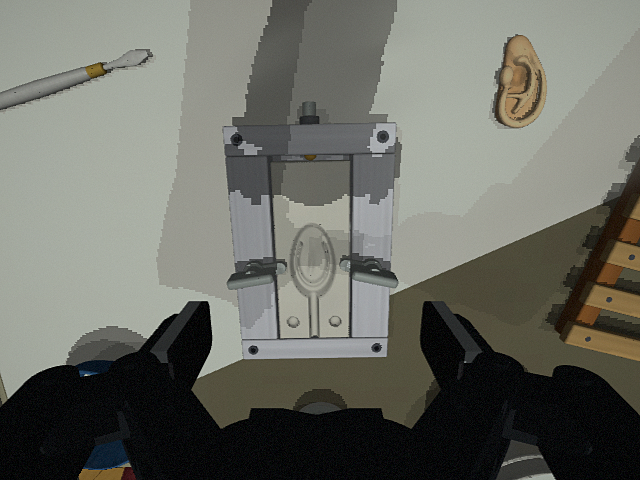

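```bash
python3 - <<'E'
from h import *
im=cv2.imread("pics/w1.png")
cv2.imwrite("pics/w1z.png",cv2.resize(im[95:365,205:415],None,fx=2.8,fy=2.2*1.0,interpolation=cv2.INTER_CUBIC))
cv2.imwrite("pics/w1y.png",cv2.resize(im[240:310,215:415],None,fx=4,fy=4,interpolation=cv2.INTER_CUBIC))
E
```

```text
(no output)
```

View pics/w1z.png

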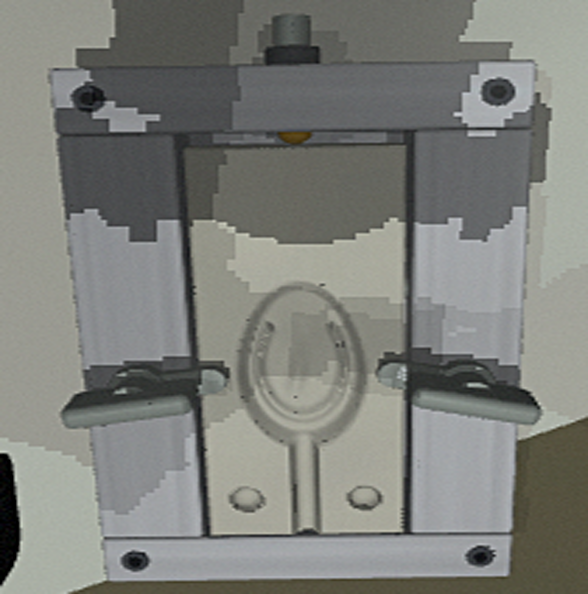

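View pics/w1y.png

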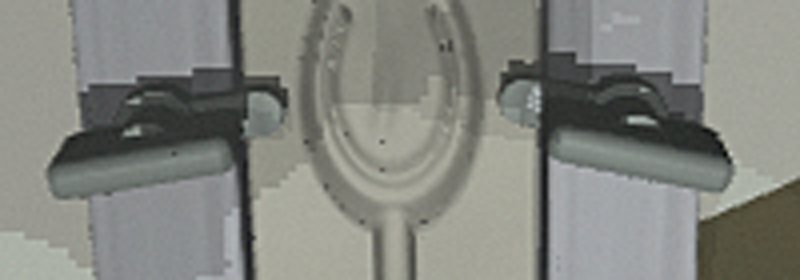

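```bash
python3 - <<'E'
from h import *
import pickle
o=pickle.load(open("w1.pkl","rb")); cp=campose("wrist",o)
c=np.array([(50,68),(534,61),(510,575),(106,578)])/[2.8,2.2]+[205,95]
P=onplane(cp,c,0.039);print(P.round(4),P.mean(0).round(4))
e=(P[3]+P[2]-P[1]-P[0])/2; print(np.linalg.norm(e),np.degrees(np.arctan2(e[1],e[0])))
for nm,q in dict(right=[(50,185),(232,151)],left=[(554,144),(730,178)]).items():
    P=onplane(cp,np.array(q)/4+[215,240],.066); print(nm,P.round(4),P.mean(0).round(4),np.linalg.norm(P[1]-P[0]))
# fingertips geometry from depth
d=np.load("w1.npy"); 
for uv in [(205,305),(427,305),(150,350)]: print(uv,d[uv[1],uv[0]])
# plane heights check
for uv in [(255,200),(370,200),(310,180),(150,250)]: print(deproj(cp,uv,d[uv[1],uv[0]]).round(4))
E
```

```text
[[ 0.4794 -0.2252  0.039 ]
 [ 0.4759 -0.0983  0.039 ]
 [ 0.6723 -0.0916  0.039 ]
 [ 0.6753 -0.2196  0.039 ]] [ 0.5757 -0.1587  0.039 ]
0.19625812149459512 1.8034297983393188
right [[ 0.5951 -0.222   0.066 ]
 [ 0.5878 -0.1876  0.066 ]] [ 0.5914 -0.2048  0.066 ] 0.03517720665477647
left [[ 0.5857 -0.1275  0.066 ]
 [ 0.5921 -0.0943  0.066 ]] [ 0.5889 -0.1109  0.066 ] 0.0338876513238028
(205, 305) 0.13853838
(427, 305) 0.13720182
(150, 350) 0.10632054
[[ 0.5339 -0.2034  0.0398]]
[[ 0.533  -0.1142  0.0394]]
[[ 0.5181 -0.1609  0.0388]]
[[ 0.5879 -0.3086  0.0014]]
```

Emit:
step_arm(
  plan=[
    [0,0.56,0.37,0,0,0],
    [0,0.56,0.37,0,0,0],
    [0,0,0,0.0282,0,0],
    [0,0,0,0.0282,0,0],
    [0,0,0,0.0282,0,0],
    [0,0,0,0.0282,0,0],
    [0,0,0,0.0282,0,0],
    [0,0,0,0.0282,0,0],
  ],
  fingers=0.4,
  force=20,
)

```text
t: 4.2
eef_pos: [0.5906, -0.1044, 0.1718]
tool_rot: [0.612, 0.355, 0.612, -0.354]
contact_force: [-0.3, 0.6, -0.8]
gripper_width: 0.3
```

Emit:
step_arm(
  plan=[
    [0,0,0,0.0282,0,0],
    [0,0,0,0.0282,0,0],
    [0.8,0,0,0.0282,0,0],
    [0.8,0,0,0.0282,0,0],
    [0.6,0,0,0,0,0],
    [0,0,0,0,0,0],
  ],
)

```text
t: 4.95
eef_pos: [0.5893, -0.1043, 0.082]
tool_rot: [-0.452, -0.543, -0.454, 0.544]
contact_force: [-0.6, 0.6, 0.2]
gripper_width: 0.295
```

```bash
cat > snap.py <<'E'
import sys,pickle
from h import *
n,cam=sys.argv[1:3]
o=bot.get_obs(); p,d=bot.read_camera(cam); cv2.imwrite(f"pics/{n}.png",p[:,:,::-1]); np.save(f"{n}.npy",d); pickle.dump(o,open(n+".pkl","wb"))
Rm=rot(o['tool_rot']); print(round(o['t'],2),o['eef_pos'].round(4),"y ang",np.degrees(np.arctan2(Rm[1,1],Rm[0,1])).round(2),"xaxis",Rm[:,0].round(3),'q',np.round(o['q'],2),'w',o['gripper_width'],'f',np.round(o['contact_force'],1))
E
python3 snap.py w2 wrist
```

```text
4.95 [ 0.5893 -0.1043  0.082 ] y ang -10.39 xaxis [-0.003  0.001 -1.   ] q [-0.41  0.63  0.67  1.89 -0.53  0.81  0.36] w 0.2947133211159192 f [-0.6  0.6  0.2]
```

View pics/w2.png

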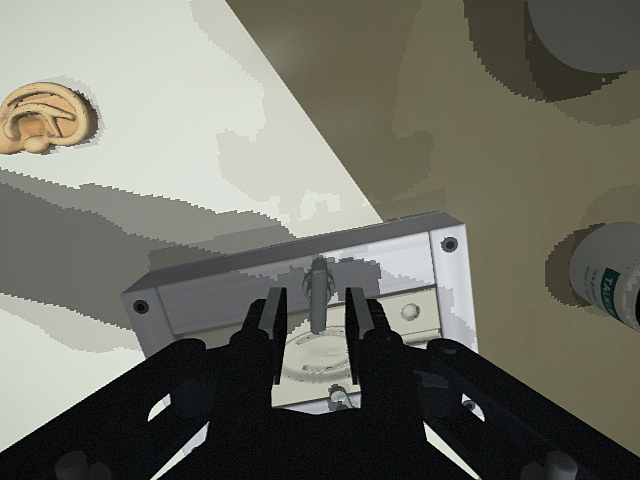

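```bash
python3 - <<'E'
from h import *
im=cv2.imread("pics/w2.png")
cv2.imwrite("pics/w2z.png",cv2.resize(im[235:345,250:390],None,fx=5,fy=5,interpolation=cv2.INTER_CUBIC))
E
```

```text
(no output)
```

View pics/w2z.png

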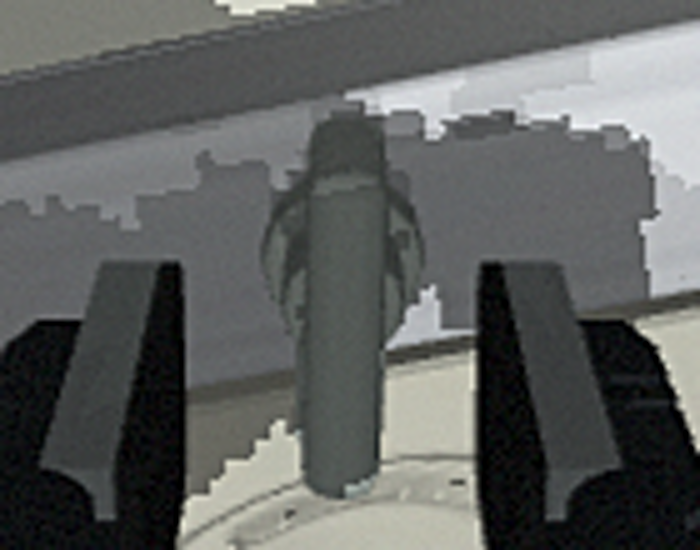

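```bash
python3 - <<'E'
from h import *
import pickle
o=pickle.load(open("w2.pkl","rb")); cp=campose("wrist",o)
P=onplane(cp,np.array([(346,182),(342,488)])/5+[250,235],.066); print(P.round(4),P.mean(0).round(4),np.linalg.norm(P[0]-P[1]))
T=(P-o['eef_pos'])@rot(o['tool_rot']); print("tool",T.round(4),T.mean(0).round(4))
E
```

```text
[[ 0.5921 -0.0948  0.066 ]
 [ 0.5858 -0.1274  0.066 ]] [ 0.5889 -0.1111  0.066 ] 0.033176321399090054
tool [[ 0.016   0.0011 -0.0098]
 [ 0.016   0.0008  0.0234]] [0.016  0.0009 0.0068]
```

Emit:
step_arm(
  plan=[
    [0,0.02,0.17,0,0,0],
    [0.4,0,0,0,0,0],
    [0.4,0,0,0,0,0],
    [0,0,0,0,0,0],
  ],
)

```text
t: 5.5
eef_pos: [0.5884, -0.1129, 0.0495]
tool_rot: [-0.451, -0.543, -0.453, 0.545]
contact_force: [-0.4, -0.4, -0.6]
gripper_width: 0.303
```

Emit:
step_arm(
  plan=[
    [0,0,0,0,0,0],
    [0,0,0,0,0,0],
    [0,0,0,0,0,0],
    [0,0,0,0,0,0],
  ],
  fingers=1,
  force=20,
)

```text
t: 6.0
eef_pos: [0.5891, -0.1134, 0.0512]
tool_rot: [-0.452, -0.544, -0.452, 0.544]
contact_force: [-2.7, -0.4, -2.2]
gripper_width: 0.082
```

Emit:
step_arm(
  plan=[
    [0,0,0,0.01,0,0],
    [0,0,0,0.02,0,0],
    [0,0,0,0.02,0,0],
    [0,0,0,0.02,0,0],
  ],
)

```text
t: 6.5
eef_pos: [0.5883, -0.1131, 0.0512]
tool_rot: [-0.32, -0.629, -0.322, 0.631]
contact_force: [-6.6, 1.5, 0.5]
gripper_width: 0.089
```

Emit:
step_arm(
  plan=[
    [0,0,0,0.02,0,0],
    [0,0,0,0.02,0,0],
    [0,0,0,0.02,0,0],
    [0,0,0,0.02,0,0],
    [0,0,0,0.02,0,0],
    [0,0,0,0.02,0,0],
    [0,0,0,0.018,0,0],
    [0,0,0,0,0,0],
  ],
)

```text
t: 7.5
eef_pos: [0.5874, -0.1116, 0.0511]
tool_rot: [-0.027, -0.705, -0.029, 0.708]
contact_force: [-8.8, 5.4, 8.0]
gripper_width: 0.084
```

Emit:
step_arm(
  plan=[
    [0,0,0,0,0,0],
    [0,0,0,0,0,0],
    [-0.6,0,0,0,0,0],
    [-0.6,0,0,0,0,0],
    [-0.2,0.8,0,0,0,0],
    [0,0.8,0,0,0,0],
    [0,0.75,0,-0.01,0,0],
    [0,0,0,-0.0262,0,0],
  ],
  fingers=0.4,
)

```text
t: 8.5
eef_pos: [0.5972, -0.2111, 0.1098]
tool_rot: [0.11, 0.699, 0.107, -0.698]
contact_force: [0.1, 0.1, -0.7]
gripper_width: 0.298
```

Emit:
step_arm(
  plan=[
    [0,0,0,-0.0262,0,0],
    [0,0,0,-0.0262,0,0],
    [0,0,0,-0.0262,0,0],
    [0,0,0,-0.0262,0,0],
    [0,0,0,-0.0262,0,0],
    [0,0,0,-0.0262,0,0],
    [0,0,0,-0.0262,0,0],
    [0,0,0,-0.0262,0,0],
  ],
)

```text
t: 9.5
eef_pos: [0.5977, -0.2081, 0.1095]
tool_rot: [0.515, 0.485, 0.513, -0.485]
contact_force: [-0.4, -0.7, 0.1]
gripper_width: 0.303
```

Emit:
step_arm(
  plan=[
    [0,0,0,-0.0262,0,0],
    [0,0,0,0,0,0],
  ],
)

```text
t: 9.75
eef_pos: [0.5977, -0.2081, 0.1093]
tool_rot: [0.552, 0.444, 0.55, -0.443]
contact_force: [-0.5, 0.1, -0.4]
gripper_width: 0.302
```

```bash
python3 snap.py w3 wrist; python3 - <<'E'
from h import *
im=cv2.imread("pics/w3.png")
cv2.imwrite("pics/w3z.png",cv2.resize(im[200:360,210:430],None,fx=3.6,fy=3.6,interpolation=cv2.INTER_CUBIC))
E
```

```text
9.75 [ 0.5977 -0.2081  0.1093] y ang 12.36 xaxis [ 0.002 -0.001 -1.   ] q [-0.18  0.61  0.58  1.8  -0.42  0.86  0.82] w 0.30203300247633946 f [-0.5  0.1 -0.4]
```

View pics/w3z.png

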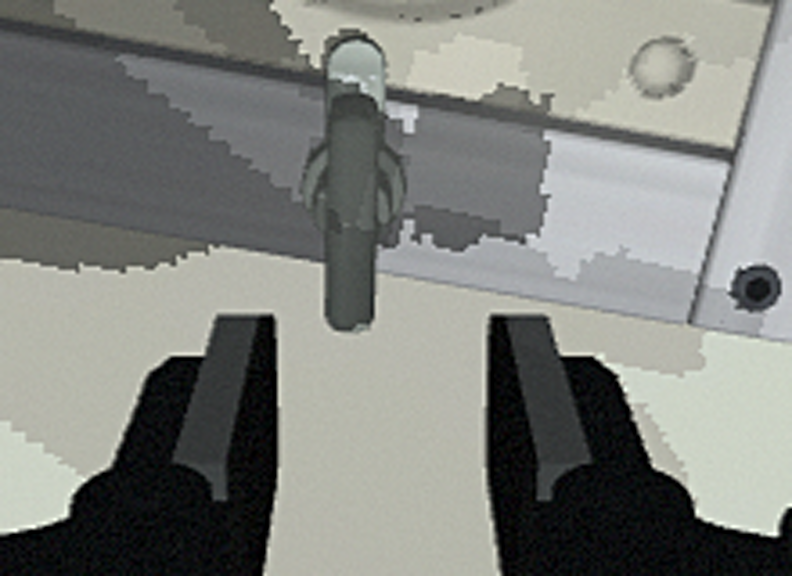

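```bash
python3 - <<'E'
from h import *
import pickle
o=pickle.load(open("w3.pkl","rb")); cp=campose("wrist",o)
P=onplane(cp,np.array([(355,114),(350,328)])/3.6+[210,200],.066); print(P.round(4),P.mean(0).round(4),np.linalg.norm(P[0]-P[1]))
T=(P-o['eef_pos'])@rot(o['tool_rot']); print("tool",T.round(4),T.mean(0).round(4))
E
```

```text
[[ 0.5886 -0.1871  0.066 ]
 [ 0.5952 -0.2217  0.066 ]] [ 0.5919 -0.2044  0.066 ] 0.03519709845731009
tool [[ 0.0432 -0.0044 -0.0225]
 [ 0.0433 -0.0055  0.0127]] [ 0.0432 -0.005  -0.0049]
```

Emit:
step_arm(
  plan=[
    [0,-0.125,-0.12,0,0,0],
    [0.6,0,0,0,0,0],
    [0.6,0,0,0,0,0],
    [0.28,0,0,0,0,0],
    [0,0,0,0,0,0],
  ],
)

```text
t: 10.42
eef_pos: [0.5907, -0.2033, 0.0476]
tool_rot: [0.551, 0.442, 0.552, -0.443]
contact_force: [-0.8, -0.4, -0.1]
gripper_width: 0.298
```

Emit:
step_arm(
  plan=[
    [0,0,0,0,0,0],
    [0,0,0,0,0,0],
    [0,0,0,0,0,0],
    [0,0,0,0,0,0],
  ],
  fingers=1,
)

```text
t: 10.92
eef_pos: [0.592, -0.2037, 0.0489]
tool_rot: [0.552, 0.443, 0.551, -0.442]
contact_force: [0.9, -0.2, 5.5]
gripper_width: 0.089
```

Emit:
step_arm(
  plan=[
    [0,0,0,-0.01,0,0],
    [0,0,0,-0.02,0,0],
    [0,0,0,-0.02,0,0],
    [0,0,0,-0.02,0,0],
  ],
)

```text
t: 11.42
eef_pos: [0.5914, -0.204, 0.049]
tool_rot: [0.636, 0.31, 0.635, -0.311]
contact_force: [-1.6, 0.3, 5.7]
gripper_width: 0.087
```

Emit:
step_arm(
  plan=[
    [0,0,0,-0.02,0,0],
    [0,0,0,-0.02,0,0],
    [0,0,0,-0.02,0,0],
    [0,0,0,-0.02,0,0],
    [0,0,0,-0.02,0,0],
    [0,0,0,-0.02,0,0],
    [0,0,0,-0.018,0,0],
    [0,0,0,0,0,0],
  ],
)

```text
t: 12.42
eef_pos: [0.5908, -0.2051, 0.0489]
tool_rot: [0.707, 0.016, 0.707, -0.017]
contact_force: [-1.9, -2.4, 8.5]
gripper_width: 0.086
```

Emit:
step_arm(
  plan=[
    [0,0,0,0,0,0],
    [0,0,0,0,0,0],
    [-0.6,0,0,0,0,0],
    [-0.8,0,0,0,0,0],
    [-1,0.5,-0.8,0,0,0],
    [-0.6,0.6,-0.8,0,0,0],
    [0,0,0,0,0,0],
  ],
  fingers=0.4,
)

```text
t: 13.3
eef_pos: [0.5286, -0.1546, 0.1697]
tool_rot: [0.708, 0.016, 0.706, -0.015]
contact_force: [0.7, 0.4, -0.8]
gripper_width: 0.3
```

```bash
python3 snap.py w4 wrist
```

```text
13.3 [ 0.5286 -0.1546  0.1697] y ang 87.51 xaxis [ 0.002  0.001 -1.   ] q [-0.01  0.35  0.22  1.93 -0.1   0.87  1.79] w 0.3002644411035221 f [ 0.7  0.4 -0.8]
```

View pics/w4.png

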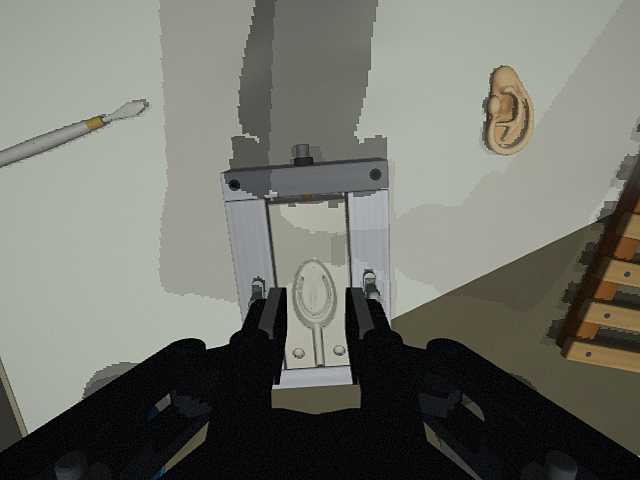

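```bash
python3 - <<'E'
from h import *
import pickle
o=pickle.load(open("w1.pkl","rb")); cp=campose("wrist",o)
c=np.array([(188,147),(407,146),(405,534),(212,534)])/[2.8,2.2]+[205,95]
P=onplane(cp,c,0.039);print(P.round(4),P.mean(0).round(4))
im=cv2.imread("pics/w4.png")
cv2.imwrite("pics/w4z.png",cv2.resize(im[140:300,215:395],None,fx=4,fy=3.6,interpolation=cv2.INTER_CUBIC))
E
```

```text
[[ 0.5048 -0.1896  0.039 ]
 [ 0.5039 -0.1305  0.039 ]
 [ 0.6541 -0.1255  0.039 ]
 [ 0.6548 -0.1856  0.039 ]] [ 0.5794 -0.1578  0.039 ]
```

View pics/w4z.png

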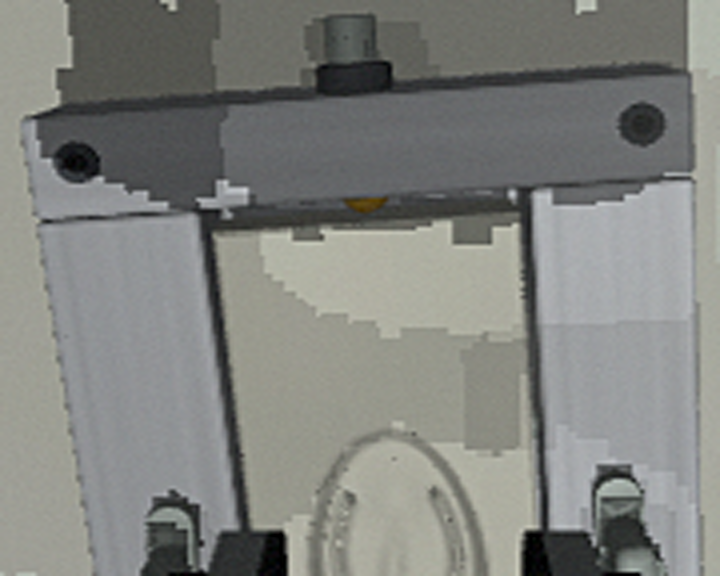

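Emit:
step_arm(
  plan=[
    [0,-0.14,-0.11,-0.011,0,0],
    [0,0,0,0,-0.016,0],
    [0,0,0,0,-0.016,0],
    [0.735,0,-0.149,0,0,0],
    [0.735,0,-0.149,0,0,0],
    [0.735,0,-0.149,0,0,0],
    [0.685,0,-0.14,0,0,0],
    [0,0,0,0,0,0],
  ],
  fingers=1,
)

```text
t: 14.35
eef_pos: [0.5231, -0.1621, 0.0474]
tool_rot: [0.773, -0.007, 0.635, 0.009]
contact_force: [-0.5, -0.5, -0.1]
gripper_width: 0.001
```

```bash
python3 snap.py w5 wrist
```

```text
14.35 [ 0.5231 -0.1621  0.0474] y ang 91.3 xaxis [ 0.194  0.006 -0.981] q [ 0.13  0.46  0.1   2.15 -0.26  0.36  2.05] w 0.000878356993149379 f [-0.5 -0.5 -0.1]
```

View pics/w5.png

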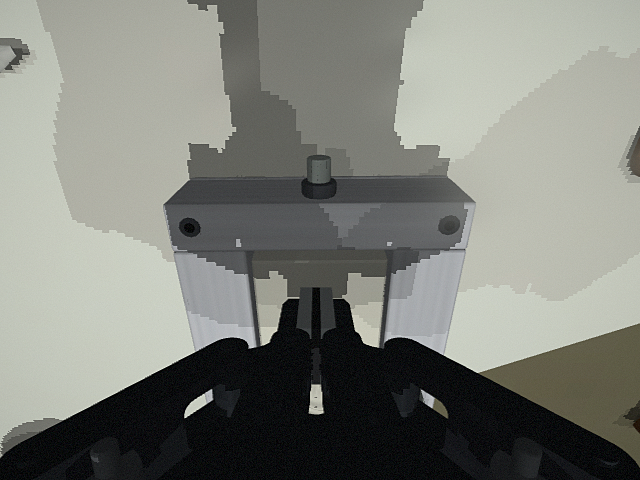

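Emit:
step_arm(
  plan=[
    [0.075,0,-0.015,0,0,0],
    [0.075,0,-0.015,0,0,0],
    [0.046,0,-0.027,0,0,0],
    [0.046,0,-0.027,0,0,0],
    [0,0,0,0,0,0],
  ],
)

```text
t: 15.02
eef_pos: [0.5234, -0.162, 0.04]
tool_rot: [0.775, -0.007, 0.632, 0.009]
contact_force: [0.3, 0.2, 1.0]
gripper_width: 0.0
```

Emit:
step_arm(
  plan=[
    [0.046,0,-0.027,0,0,0],
    [0.046,0,-0.027,0,0,0],
    [0.046,0,-0.02,0,0,0],
    [0,0,0,0,0,0],
  ],
)

```text
t: 15.52
eef_pos: [0.5216, -0.162, 0.0338]
tool_rot: [0.774, -0.007, 0.633, 0.009]
contact_force: [0.1, 0.2, 0.5]
gripper_width: -0.003
```

Emit:
step_arm(
  plan=[
    [0.046,0,-0.02,0,0,0],
    [0.046,0,-0.02,0,0,0],
    [0,0,0,0,0,0],
  ],
)

```text
t: 15.9
eef_pos: [0.5202, -0.162, 0.0296]
tool_rot: [0.774, -0.007, 0.633, 0.009]
contact_force: [0.4, 0.0, -0.6]
gripper_width: 0.002
```

```bash
python3 snap.py w6 wrist;python3 snap.py s6 side; python3 - <<'E'
from h import *
im=cv2.imread("pics/s6.png")
a=cv2.resize(im[220:320,270:410],None,fx=4,fy=4,interpolation=cv2.INTER_CUBIC)
b=cv2.resize(cv2.imread("pics/w6.png")[170:330,240:400],None,fx=2.5,fy=2.5,interpolation=cv2.INTER_CUBIC)
cv2.imwrite("pics/s6z.png",a);cv2.imwrite("pics/w6z.png",b)
E
```

```text
15.9 [ 0.5202 -0.162   0.0296] y ang 91.33 xaxis [ 0.198  0.005 -0.98 ] q [ 0.15  0.49  0.07  2.16 -0.27  0.31  2.07] w 0.0019745550088894836 f [ 0.4  0.  -0.6]
15.95 [ 0.5202 -0.162   0.0296] y ang 91.34 xaxis [ 0.199  0.005 -0.98 ] q [ 0.15  0.49  0.07  2.16 -0.27  0.31  2.07] w 0.0007439036212539975 f [-0.9  0.1 -0.2]
```

View pics/s6z.png

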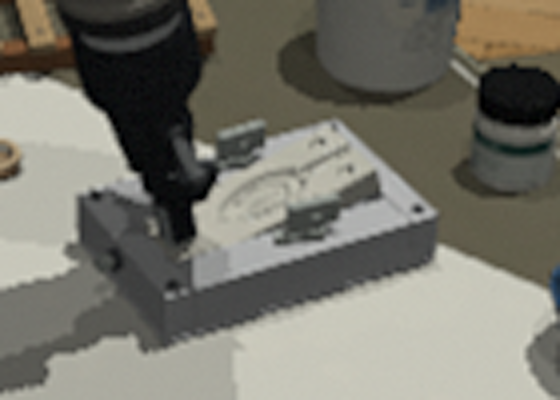

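View pics/w6z.png

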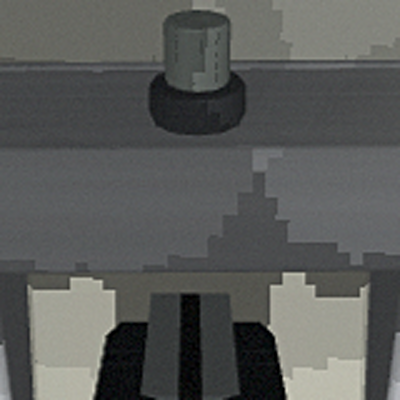

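Emit:
step_arm(
  plan=[
    [0.04,0,-0.015,0,0,0],
    [0,0,0,0,0,0],
  ],
)

```text
t: 16.25
eef_pos: [0.5201, -0.162, 0.0282]
tool_rot: [0.774, -0.007, 0.633, 0.009]
contact_force: [-1.3, -0.3, 2.0]
gripper_width: 0.0
```

Emit:
step_arm(
  plan=[
    [0.04,0,-0.01,0,0,0],
    [0,0,0,0,0,0],
  ],
)

```text
t: 16.5
eef_pos: [0.5202, -0.1621, 0.0277]
tool_rot: [0.775, -0.007, 0.632, 0.009]
contact_force: [-7.8, 1.9, 17.4]
gripper_width: -0.001
```

Emit:
step_arm(
  plan=[
    [-0.05,0,0.01,0,0,0],
    [-0.25,0,0.05,0,0,0],
    [-0.74,0,0.15,0,0,0],
    [-0.98,0,0.2,0,0,0],
    [-0.98,0,0.2,0,0,0],
    [0,0,0,0,0,0],
  ],
)

```text
t: 17.25
eef_pos: [0.5229, -0.1627, 0.153]
tool_rot: [0.777, -0.008, 0.63, 0.009]
contact_force: [0.5, -0.6, -1.1]
gripper_width: -0.0
```

```bash
python3 snap.py w7 wrist;python3 snap.py s7 side; python3 - <<'E'
from h import *
im=cv2.imread("pics/s7.png")
a=cv2.resize(im[220:320,270:410],None,fx=5,fy=5,interpolation=cv2.INTER_CUBIC)
cv2.imwrite("pics/s7z.png",a)
E
```

```text
17.25 [ 0.5229 -0.1627  0.153 ] y ang 91.33 xaxis [ 0.207  0.003 -0.978] q [ 0.06  0.28  0.19  2.1  -0.19  0.58  1.97] w -0.00010153936352842381 f [ 0.5 -0.6 -1.1]
17.3 [ 0.5216 -0.1622  0.151 ] y ang 91.35 xaxis [ 0.203  0.004 -0.979] q [ 0.06  0.28  0.19  2.1  -0.19  0.58  1.97] w 0.004816630155359481 f [ 0.2 -1.  -0.5]
```

View pics/s7z.png

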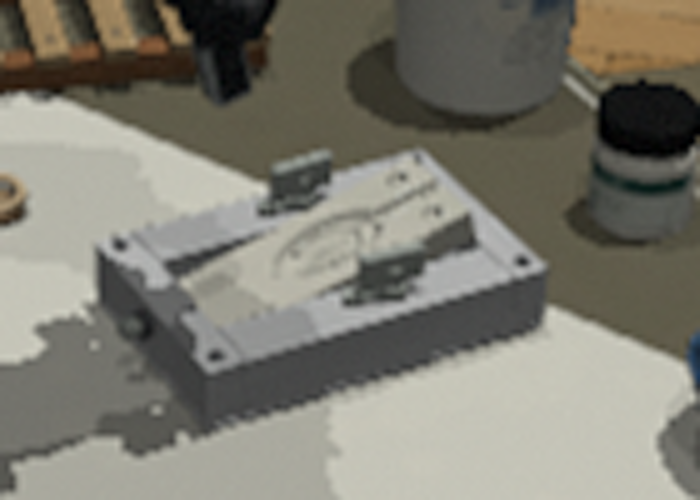

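View pics/w7.png

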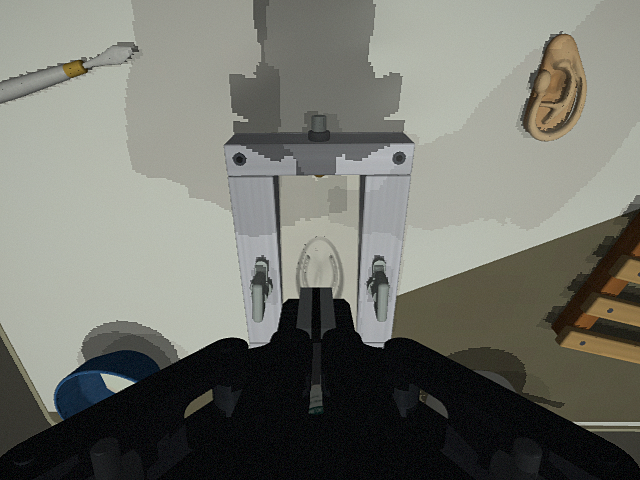

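```bash
python3 - <<'E'
from h import *
m=bot.camera_model("wrist");K=np.array(m['mtx']);T=np.array(m['T_tool_cam'])
def tool(d,u,v):
    z=d[v,u]; c=np.array([(u-K[0,2])/K[0,0]*z,-(v-K[1,2])/K[1,1]*z,-z,1]); return (T@c)[:3].round(4)
for n,pts in dict(w1=[(207,304),(204,310),(427,304),(208,340)],w4=[(270,292),(276,292),(283,292),(350,292)],w7=[(305,291),(303,296),(328,291)]).items():
    d=np.load(n+".npy")
    for p in pts: print(n,p,tool(d,*p))
E
```

```text
w1 (207, 304) [-0.0167 -0.0425 -0.0092]
w1 (204, 310) [-0.0205 -0.0426 -0.0085]
w1 (427, 304) [-0.0198  0.0428 -0.0107]
w1 (208, 340) [-0.0189 -0.0428  0.0056]
w4 (270, 292) [-0.0095 -0.0186 -0.011 ]
w4 (276, 292) [-0.0091 -0.0162 -0.0108]
w4 (283, 292) [-0.0095 -0.0133 -0.011 ]
w4 (350, 292) [-0.0105  0.0141 -0.0115]
w7 (305, 291) [-0.01   -0.0042 -0.0117]
w7 (303, 296) [-0.0124 -0.005  -0.0106]
w7 (328, 291) [-0.0095  0.0052 -0.0115]
```

Emit:
step_arm(
  plan=[
    [0,0,0,0,-0.0093,0],
    [0.19,0.05,0.72,0,0,0],
    [0.19,0.05,0.72,0,0,0],
    [0.19,0.05,0.71,0,0,0],
    [0,0,0,0,0,0],
    [0,0,0,0,0,0],
  ],
  fingers=-0.64,
)

```text
t: 18.1
eef_pos: [0.6077, -0.154, 0.1477]
tool_rot: [0.792, -0.007, 0.611, 0.009]
contact_force: [-0.9, -1.0, -0.1]
gripper_width: 0.818
```

```bash
python3 snap.py w8 wrist
```

```text
18.1 [ 0.6077 -0.154   0.1477] y ang 91.32 xaxis [ 0.254  0.006 -0.967] q [ 0.04  0.38  0.17  1.96 -0.22  0.56  1.95] w 0.8176767206116518 f [-0.9 -1.  -0.1]
```

View pics/w8.png

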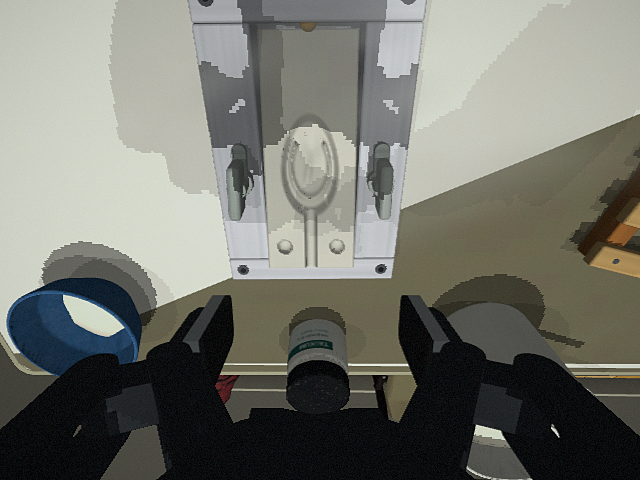

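```bash
python3 - <<'E'
from h import *
import pickle
o=pickle.load(open("w8.pkl","rb")); cp=campose("wrist",o); d=np.load("w8.npy")
pts=[]
for v in range(212,262,3):
    for u in list(range(272,300,2))+list(range(324,345,2)):
        pts.append((u,v))
pts=np.array(pts); P=deproj(cp,pts,d[pts[:,1],pts[:,0]])
A=np.c_[P[:,:2]-[.62,-.156],np.ones(len(P))]; s,*_=np.linalg.lstsq(A,P[:,2],rcond=None)
r=P[:,2]-A@s; g=np.abs(r)<.003; s,*_=np.linalg.lstsq(A[g],P[g,2],rcond=None); print("plane",s, np.arctan(s[0]), g.mean())
for v in range(256,284,2): print(v, deproj(cp,[(298,v)],d[v,298])[0].round(4), deproj(cp,[(340,v)],d[v,340])[0].round(4))
for v in (240,255): 
    row=[deproj(cp,[(u,v)],d[v,u])[0].round(4) for u in (262,265,267,269,271,349,351,353,355,358)]; print(v,np.array(row)[:,1:].tolist())
print("rim",deproj(cp,[(240,240)],d[240,240]),deproj(cp,[(370,240)],d[240,370]))
Rm=rot(o['tool_rot']);print(Rm.round(3))
E
```

```text
plane [-0.09538297  0.00294967  0.05783906] -0.0950952760291198 0.24235294117647058
256 [ 0.6388 -0.1657  0.0607] [ 0.6385 -0.1363  0.0602]
258 [ 0.6395 -0.1656  0.0622] [ 0.6398 -0.1363  0.0607]
260 [ 0.6413 -0.1657  0.062 ] [ 0.6409 -0.1363  0.0616]
262 [ 0.6431 -0.1657  0.0619] [ 0.6418 -0.1363  0.0628]
264 [ 0.6441 -0.1656  0.0628] [ 0.6434 -0.1362  0.063 ]
266 [ 0.646  -0.1656  0.0626] [ 0.6455 -0.136   0.0624]
268 [ 0.6634 -0.1667  0.0405] [ 0.6631 -0.1337  0.0398]
270 [ 0.666  -0.1667  0.0395] [ 0.6647 -0.1337  0.0402]
272 [ 0.6682 -0.1667  0.0393] [ 0.6666 -0.1336  0.0403]
274 [ 0.6697 -0.1667  0.0398] [ 0.6684 -0.1335  0.0405]
276 [ 0.6714 -0.1667  0.0402] [ 0.671  -0.1333  0.0397]
278 [ 0.6737 -0.1667  0.0398] [ 0.6727 -0.1332  0.0401]
280 [ 7.061e-01 -1.686e-01 -2.000e-04] [ 7.048e-01 -1.291e-01  3.000e-04]
282 [ 0.7076 -0.1686  0.001 ] [ 0.7062 -0.129   0.0015]
240 [[-0.1936, 0.0397], [-0.1912, 0.0406], [-0.1897, 0.0404], [-0.1561, 0.2685], [-0.1561, 0.2685], [-0.1306, 0.0577], [-0.1293, 0.0582], [-0.1279, 0.0578], [-0.124, 0.0396], [-0.1218, 0.0404]]
255 [[-0.1943, 0.0399], [-0.192, 0.0402], [-0.1904, 0.0405], [-0.186, 0.0603], [-0.1846, 0.0604], [-0.1301, 0.0603], [-0.1288, 0.0609], [-0.1272, 0.0597], [-0.1229, 0.0394], [-0.1208, 0.0408]]
rim [[ 0.639019   -0.20993655  0.04026833]] [[ 0.63694807 -0.11278773  0.03993204]]
[[ 0.254 -0.023  0.967]
 [ 0.006  1.     0.022]
 [-0.967  0.     0.254]]
```

Emit:
step_arm(
  plan=[
    [0.5,-0.08,0.09,0,0,0],
    [0.7,0,0,0,0,0],
    [0.7,0,0,0,0,0],
    [0.5,0,0,0,0,0],
    [0.3,0,0,0,0,0],
    [0,0,0,0,0,0],
  ],
)

```text
t: 18.9
eef_pos: [0.64, -0.1565, 0.0451]
tool_rot: [0.792, -0.007, 0.61, 0.009]
contact_force: [-0.3, -0.8, 0.1]
gripper_width: 0.823
```

```bash
python3 snap.py w9 wrist; python3 snap.py s9 side; python3 - <<'E'
from h import *
im=cv2.imread("pics/s9.png")
cv2.imwrite("pics/s9z.png",cv2.resize(im[200:320,270:410],None,fx=5,fy=5,interpolation=cv2.INTER_CUBIC))
E
```

```text
18.9 [ 0.64   -0.1565  0.0451] y ang 91.33 xaxis [ 0.255  0.006 -0.967] q [ 0.09  0.58  0.1   1.94 -0.28  0.39  2.01] w 0.8232886155545555 f [-0.3 -0.8  0.1]
18.95 [ 0.6404 -0.1567  0.0459] y ang 91.32 xaxis [ 0.257  0.006 -0.967] q [ 0.09  0.58  0.1   1.94 -0.28  0.39  2.01] w 0.8185771578001614 f [-0.2 -0.5 -0. ]
```

View pics/w9.png

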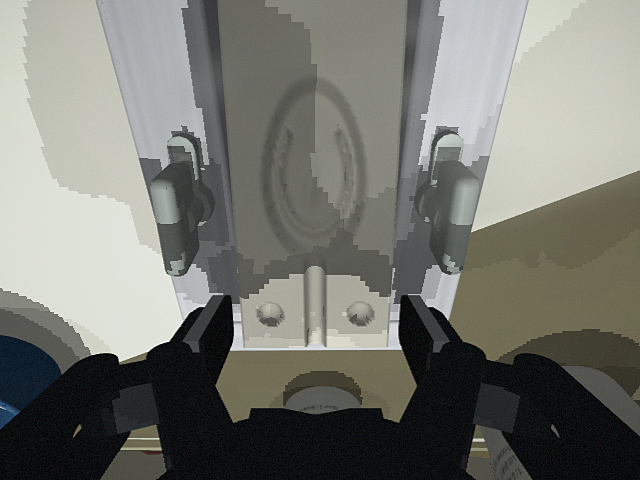

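View pics/s9z.png

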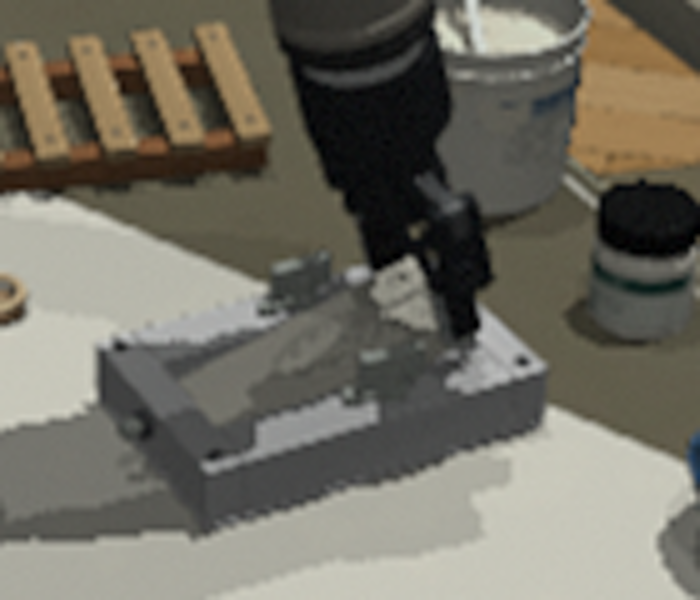

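Emit:
step_arm(
  plan=[
    [0.1,0,0,0,0,0],
    [0.075,0,0,0,0,0],
    [0,0,0,0,0,0],
  ],
)

```text
t: 19.38
eef_pos: [0.6422, -0.1563, 0.0389]
tool_rot: [0.793, -0.007, 0.61, 0.009]
contact_force: [-0.1, -0.1, -0.4]
gripper_width: 0.821
```

Emit:
step_arm(
  plan=[
    [0,0,0,0,0,0],
    [0,0,0,0,0,0],
    [0,0,0,0,0,0],
    [0,0,0,0,0,0],
  ],
  fingers=1,
  force=25,
)

```text
t: 19.88
eef_pos: [0.6423, -0.1565, 0.0391]
tool_rot: [0.793, -0.007, 0.61, 0.009]
contact_force: [-1.3, -0.5, 0.8]
gripper_width: 0.692
```

```bash
python3 snap.py w10 wrist; python3 snap.py s10 side; python3 - <<'E'
from h import *
im=cv2.imread("pics/s10.png")
cv2.imwrite("pics/s10z.png",cv2.resize(im[200:320,270:410],None,fx=5,fy=5,interpolation=cv2.INTER_CUBIC))
E
```

```text
19.88 [ 0.6423 -0.1565  0.0391] y ang 91.33 xaxis [ 0.257  0.006 -0.966] q [ 0.09  0.59  0.1   1.93 -0.28  0.38  2.01] w 0.6915421983145031 f [-1.3 -0.5  0.8]
19.93 [ 0.6423 -0.1565  0.0391] y ang 91.33 xaxis [ 0.257  0.006 -0.966] q [ 0.09  0.59  0.1   1.93 -0.28  0.38  2.01] w 0.6951403299064912 f [-0.3  0.4  1.8]
```

View pics/w10.png

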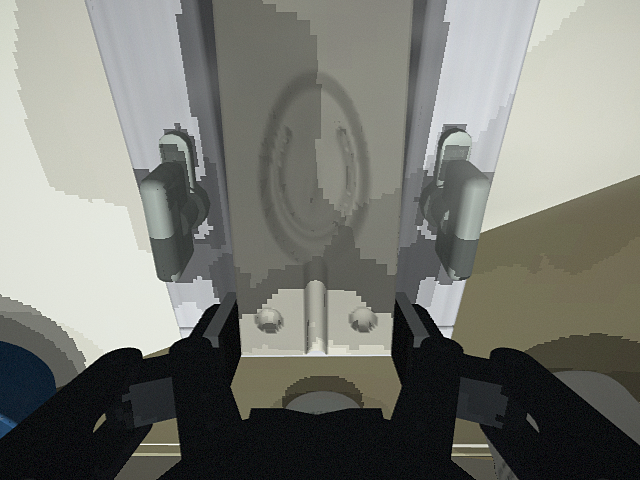

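View pics/s10z.png

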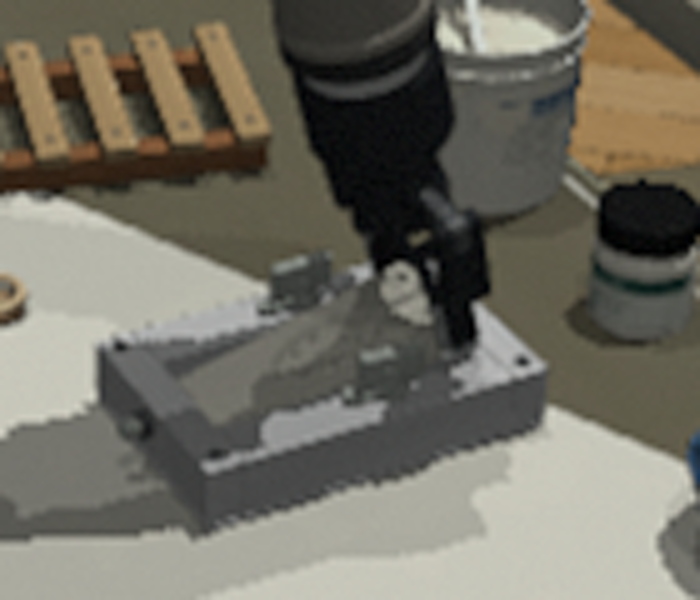

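Emit:
step_arm(
  plan=[
    [0,0,0,0,0,0],
    [-0.088,0,0.01,0,-0.004,0],
    [-0.088,0,0.01,0,-0.004,0],
    [-0.088,0,0.01,0,-0.004,0],
    [-0.088,0,0.01,0,-0.004,0],
    [0,0,0,0,0,0],
  ],
  force=50,
)

```text
t: 20.72
eef_pos: [0.639, -0.1567, 0.053]
tool_rot: [0.822, -0.006, 0.569, 0.009]
contact_force: [-0.4, -0.5, -1.9]
gripper_width: 0.688
```

```bash
python3 snap.py s11 side; python3 - <<'E'
from h import *
im=cv2.imread("pics/s11.png")
cv2.imwrite("pics/s11z.png",cv2.resize(im[200:320,270:410],None,fx=5,fy=5,interpolation=cv2.INTER_CUBIC))
E
```

```text
20.73 [ 0.639  -0.1567  0.053 ] y ang 91.3 xaxis [ 0.352  0.008 -0.936] q [ 0.17  0.54  0.01  2.01 -0.32  0.25  2.07] w 0.6875531595273875 f [-0.4 -0.5 -1.9]
```

View pics/s11z.png

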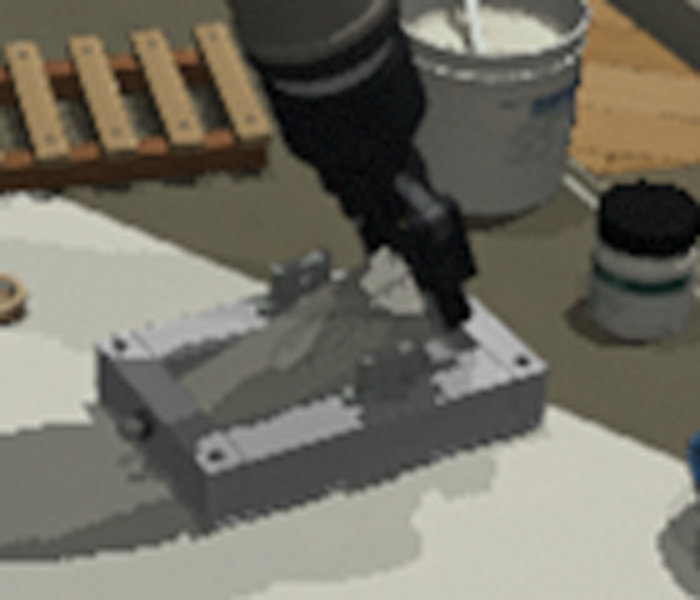

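Emit:
step_arm(
  plan=[
    [-0.01,0,0.1,0,0,0],
    [-0.01,0,0.1,0,0,0],
    [-0.01,0,0.12,0,0,0],
    [-0.01,0,0.15,0,0,0],
  ],
)

```text
t: 21.28
eef_pos: [0.6571, -0.156, 0.0611]
tool_rot: [0.822, -0.007, 0.569, 0.01]
contact_force: [-0.5, -0.6, -2.1]
gripper_width: 0.685
```

Emit:
step_arm(
  plan=[
    [-0.01,0,0.2,0,0,0],
    [-0.01,0,0.2,0,0,0],
    [-0.02,0,0.2,0,0,0],
    [-0.05,0,0.2,0,0,0],
    [0,0,0,0,0,0],
  ],
)

```text
t: 21.9
eef_pos: [0.6864, -0.1553, 0.0764]
tool_rot: [0.823, -0.007, 0.568, 0.01]
contact_force: [0.5, 0.1, -2.3]
gripper_width: 0.688
```

Emit:
step_arm(
  plan=[
    [-0.4,0,0.25,0,0,0],
    [-0.7,0,0.3,0,0,0],
    [-0.9,0,0.33,0,0,0],
    [-0.9,0,0.33,0,0,0],
    [-0.9,0,0.33,0,0,0],
    [0,0,0,0,0,0],
  ],
)

```text
t: 22.65
eef_pos: [0.6912, -0.156, 0.2436]
tool_rot: [0.824, -0.007, 0.566, 0.009]
contact_force: [0.4, 0.9, -1.9]
gripper_width: 0.688
```

```bash
python3 snap.py w12 wrist; python3 snap.py s12 side
```

```text
22.65 [ 0.6912 -0.156   0.2436] y ang 91.32 xaxis [ 0.358  0.007 -0.934] q [ 0.02  0.36  0.18  1.77 -0.22  0.67  1.92] w 0.6883379845365495 f [ 0.4  0.9 -1.9]
22.7 [ 0.6897 -0.1555  0.2408] y ang 91.33 xaxis [ 0.354  0.008 -0.935] q [ 0.02  0.36  0.18  1.78 -0.22  0.67  1.93] w 0.6887723010767031 f [ 0.1  0.2 -3.3]
```

View pics/w12.png

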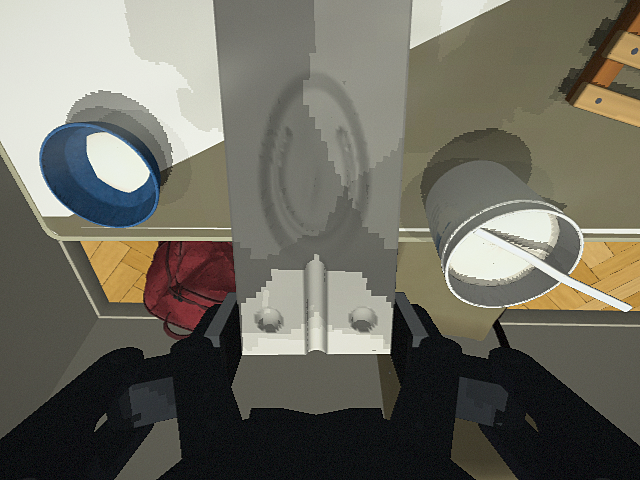

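View pics/s12.png

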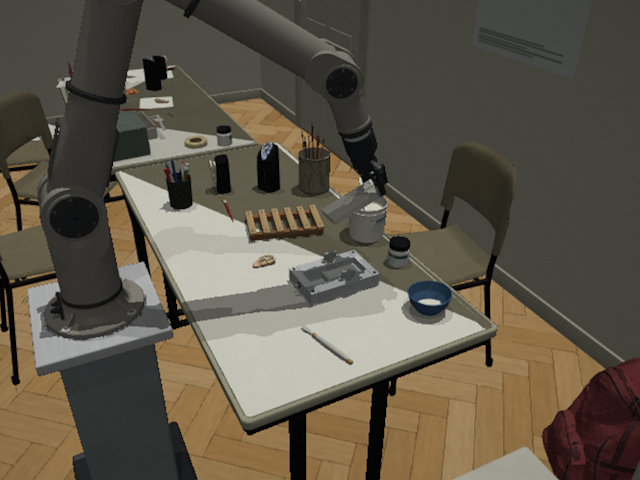

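```bash
python3 - <<'E'
from h import *
m=bot.camera_model("wrist");K=np.array(m['mtx']);T=np.array(m['T_tool_cam'])
d=np.load("w12.npy")
def tool(u,v):
    z=d[v,u]; c=np.array([(u-K[0,2])/K[0,0]*z,-(v-K[1,2])/K[1,1]*z,-z,1]); return (T@c)[:3]
pts=[(u,v) for v in list(range(20,60,4))+list(range(275,345,4)) for u in list(range(250,300,3))+list(range(335,385,3)) if not (295<v<335 and (u<288 or u>345))]
P=np.array([tool(*p) for p in pts])
A=np.c_[P[:,1:],np.ones(len(P))]
g=np.ones(len(P),bool)
for _ in range(4):
    s,*_=np.linalg.lstsq(A[g],P[g,0],rcond=None); g=np.abs(P[:,0]-A@s)<.002
print("x = a*y+b*z+c",s,g.mean())
for v in range(340,362,2): print(v,tool(300,v).round(4),tool(345,v).round(4))
print([tool(u,40).round(4).tolist() for u in (214,218,410,414)],[tool(u,280).round(4).tolist() for u in (234,240,392,398)])
E
```

```text
x = a*y+b*z+c [ 0.00156953  0.0030374  -0.02144147] 0.9958217270194986
340 [-0.0213 -0.0059  0.0042] [-0.0202  0.0117  0.0049]
342 [-0.0209 -0.006   0.0054] [-0.0215  0.0116  0.005 ]
344 [-0.0219 -0.0059  0.0056] [-0.0212  0.0117  0.006 ]
346 [-0.021  -0.006   0.0071] [-0.021   0.0117  0.007 ]
348 [-0.0219 -0.006   0.0074] [-0.0213  0.0117  0.0077]
350 [-0.0219 -0.006   0.0083] [-0.0208  0.0118  0.009 ]
352 [-0.0208 -0.006   0.0099] [-0.0216  0.0117  0.0094]
354 [-0.0205 -0.0061  0.011 ] [1.1045 0.1163 0.767 ]
356 [ 1.0899 -0.0644  0.7666] [1.0959 0.1157 0.7704]
358 [ 1.0832 -0.0642  0.7713] [1.0846 0.1149 0.7719]
360 [ 1.0729 -0.0638  0.7733] [1.0718 0.1139 0.7722]
[[0.2007, -0.0883, -0.1525], [-0.0227, -0.0296, -0.1002], [0.2008, 0.0813, -0.1525], [0.2007, 0.0848, -0.1525]] [[0.9565, -0.2737, 0.3849], [-0.0212, -0.0279, -0.021], [-0.0211, 0.0285, -0.021], [0.6831, 0.2047, 0.271]]
```

Emit:
step_arm(
  plan=[
    [0,0,0,0,0.0288,0],
    [0,0,0,0,0.0288,0],
    [0,0,-0.7,0.0205,0,0],
    [0,0,-0.65,0.0204,0,0],
    [0,0.6,-0.14,0,0,0],
    [0,0.9,-0.21,0,0,0],
    [0,0.9,-0.22,0,0,0],
    [0,0.9,-0.22,0,0,0],
  ],
)

```text
t: 23.75
eef_pos: [0.6342, -0.0163, 0.2372]
tool_rot: [0.7, 0.082, 0.704, -0.083]
contact_force: [0.7, -0.6, -2.5]
gripper_width: 0.684
```

Emit:
step_arm(
  plan=[
    [0.3,0.9,-0.22,0,0,0],
    [0.5,0.9,-0.22,0,0,0],
    [0.6,0.9,-0.21,0,0,0],
    [0.6,0.9,-0.21,0,0,0],
    [0.4,0.4,-0.1,0,0,0],
    [0,0,0,0,0,0],
  ],
)

```text
t: 24.5
eef_pos: [0.6333, 0.1475, 0.1412]
tool_rot: [0.7, 0.081, 0.704, -0.082]
contact_force: [-0.1, -1.0, -2.0]
gripper_width: 0.688
```

```bash
python3 snap.py w13 wrist; python3 snap.py t13 top; python3 snap.py s13 side;python3 - <<'E'
from h import *
im=cv2.imread("pics/t13.png")
cv2.imwrite("pics/t13z.png",cv2.resize(im[180:330,190:350],None,fx=4,fy=4,interpolation=cv2.INTER_CUBIC))
im=cv2.imread("pics/s13.png")
cv2.imwrite("pics/s13z.png",cv2.resize(im[130:280,200:400],None,fx=3.5,fy=3.5,interpolation=cv2.INTER_CUBIC))
E
```

```text
24.5 [0.6333 0.1475 0.1412] y ang 76.73 xaxis [-0.006 -0.001 -1.   ] q [-0.48  0.54  0.21  1.7  -0.14  0.92  1.13] w 0.6877204145071453 f [-0.1 -1.  -2. ]
24.55 [0.6345 0.1456 0.1428] y ang 76.59 xaxis [-0.004 -0.002 -1.   ] q [-0.47  0.53  0.21  1.7  -0.13  0.92  1.13] w 0.6819818390612313 f [ 0.1 -0.8 -2.2]
24.6 [0.6354 0.1447 0.1438] y ang 76.49 xaxis [-0.002 -0.002 -1.   ] q [-0.47  0.53  0.21  1.7  -0.13  0.92  1.13] w 0.6835971814455661 f [ 0.3 -1.  -1.9]
```

View pics/w13.png

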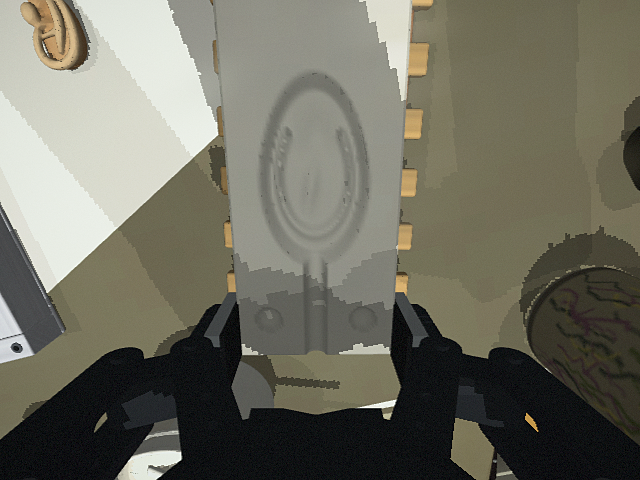

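View pics/t13z.png

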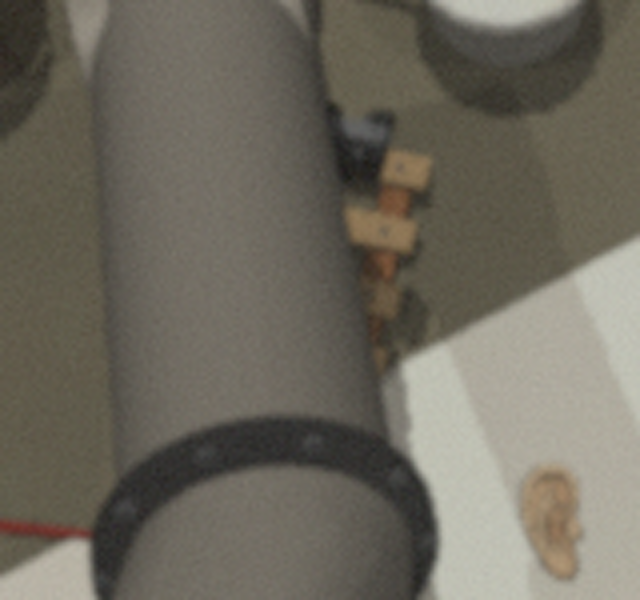

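View pics/s13z.png

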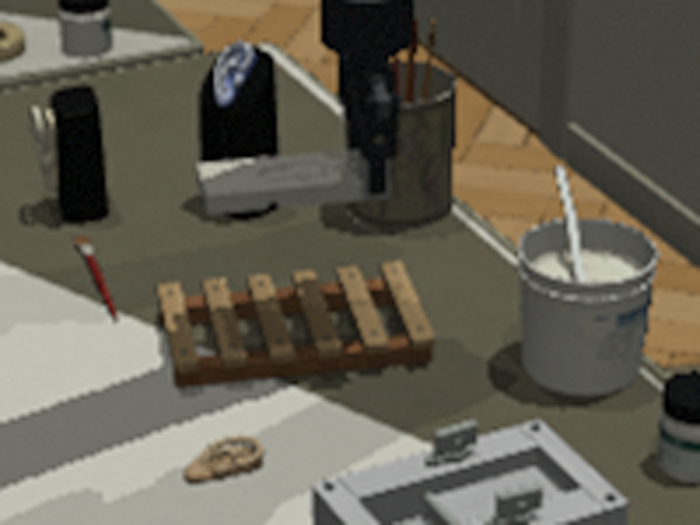

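```bash
python3 - <<'E'
from h import *
import pickle
o=pickle.load(open("w13.pkl","rb")); cp=campose("wrist",o)
L=onplane(cp,[(227,283),(224,235),(221,182),(219,122),(213,57)],.03); Rr=onplane(cp,[(407,283),(411,236),(416,182),(422,122),(428,58)],.03)
print(L.round(4).tolist());print(Rr.round(4).tolist())
print(((L+Rr)/2).round(4), np.linalg.norm(L-Rr,axis=1))
M=(L+Rr)/2; e=M[0]-M[4]; print(np.degrees(np.arctan2(e[1],e[0])))
o=bot.get_obs(); print(o['eef_pos'])
E
```

```text
[[0.6519, 0.0719, 0.03], [0.6146, 0.0812, 0.03], [0.5766, 0.0908, 0.03], [0.5374, 0.1017, 0.03], [0.4982, 0.1101, 0.03]]
[[0.6836, 0.2074, 0.03], [0.6471, 0.2163, 0.03], [0.6085, 0.2261, 0.03], [0.5693, 0.2363, 0.03], [0.531, 0.246, 0.03]]
[[0.6677 0.1397 0.03  ]
 [0.6308 0.1487 0.03  ]
 [0.5926 0.1584 0.03  ]
 [0.5534 0.169  0.03  ]
 [0.5146 0.178  0.03  ]] [0.13911662 0.13899963 0.13895483 0.13824587 0.13977236]
-14.074318291881713
[0.63578436 0.14437129 0.14446494]
```

Emit:
step_arm(
  plan=[
    [0.2,0.065,-0.016,0,0,0],
    [0.6,0,0,0,0,0],
    [0.6,0,0,0,0,0],
    [0.6,0,0,0,0,0],
    [0.4,0,0,0,0,0],
    [0.2,0,0,0,0,0],
    [0,0,0,0,0,0],
    [0,0,0,0,0,0],
  ],
)

```text
t: 25.65
eef_pos: [0.6354, 0.1498, 0.0406]
tool_rot: [0.702, 0.083, 0.702, -0.082]
contact_force: [0.8, 0.4, -1.6]
gripper_width: 0.691
```

```bash
python3 snap.py w14 wrist; python3 snap.py s14 side;python3 - <<'E'
from h import *
im=cv2.imread("pics/s14.png")
cv2.imwrite("pics/s14z.png",cv2.resize(im[160:280,200:380],None,fx=4,fy=4,interpolation=cv2.INTER_CUBIC))
E
```

```text
25.65 [0.6354 0.1498 0.0406] y ang 76.61 xaxis [-0.  0. -1.] q [-0.46  0.66  0.18  1.75 -0.17  0.74  1.15] w 0.6910521728531597 f [ 0.8  0.4 -1.6]
25.7 [0.6354 0.1499 0.0406] y ang 76.61 xaxis [-0.  0. -1.] q [-0.46  0.66  0.18  1.75 -0.17  0.74  1.15] w 0.6884602134225757 f [-0.8 -0.4 -2.3]
```

View pics/w14.png

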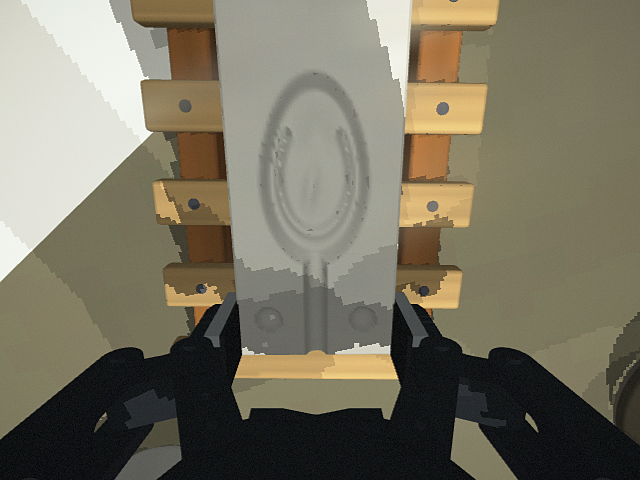

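View pics/s14z.png

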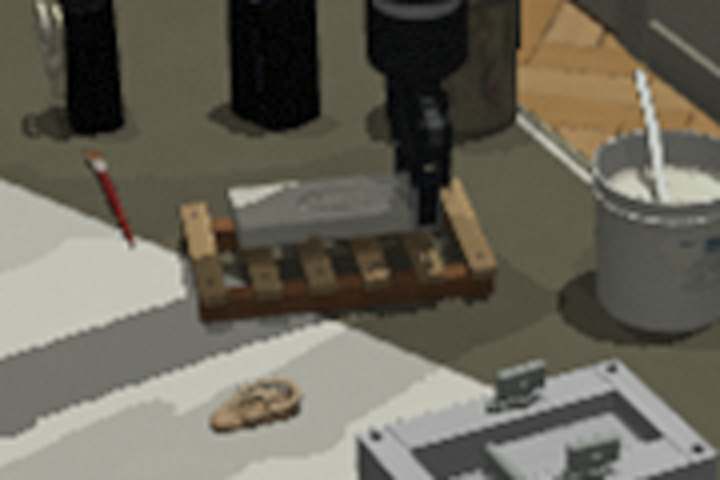

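```bash
python3 - <<'E'
from h import *
import pickle
o=pickle.load(open("w14.pkl","rb")); cp=campose("wrist",o)
L=onplane(cp,[(165,282),(154,198),(142,98)],.03); Rr=onplane(cp,[(461,284),(473,200),(487,101)],.03)
M=(L+Rr)/2
c=(M[1]+M[2])/2; e=Rr[1]-L[1]
print(M.round(4),np.linalg.norm(L-Rr,axis=1),c.round(4),[np.degrees(np.arctan2(-(r-l)[0],(r-l)[1])) for l,r in zip(L,Rr)])
Rm=rot(o['tool_rot']); sc=o['eef_pos']-.0645*Rm[:,2]; print("slab c",sc.round(4)); print("tool err",((c-sc)@Rm).round(4))
E
```

```text
[[0.6286 0.1501 0.03  ]
 [0.5901 0.1596 0.03  ]
 [0.5508 0.1695 0.03  ]] [0.13860106 0.13937014 0.13965612] [0.5705 0.1645 0.03  ] [np.float64(-13.793234567223804), np.float64(-13.764003332621227), np.float64(-13.894585842861842)]
slab c [0.5727 0.1648 0.0406]
tool err [ 0.0106 -0.0007 -0.0021]
```

Emit:
step_arm(
  plan=[
    [0.1,0,-0.04,0,0,0],
    [0.1,0,0,0,0,0],
    [0.08,0,0,0,0,0],
    [0,0,0,0,0,0],
    [0,0,0,0,0,0],
  ],
)

```text
t: 26.38
eef_pos: [0.6332, 0.15, 0.0285]
tool_rot: [0.702, 0.082, 0.703, -0.083]
contact_force: [0.6, 1.3, -1.8]
gripper_width: 0.684
```

Emit:
step_arm(
  plan=[
    [0.025,0,0,0,0,0],
    [0.025,0,0,0,0,0],
    [0,0,0,0,0,0],
  ],
)

```text
t: 26.75
eef_pos: [0.6333, 0.1501, 0.0276]
tool_rot: [0.702, 0.082, 0.703, -0.082]
contact_force: [-2.2, -0.0, 6.7]
gripper_width: 0.688
```

Emit:
step_arm(
  plan=[
    [-0.01,0,0,0,0,0],
    [0,0,0,0,0,0],
    [0,0,0,0,0,0],
    [0,0,0,0,0,0],
  ],
  fingers=-0.65,
)

```text
t: 27.25
eef_pos: [0.6331, 0.1501, 0.0268]
tool_rot: [0.702, 0.082, 0.703, -0.083]
contact_force: [0.3, 0.4, -0.1]
gripper_width: 0.825
```

Emit:
step_arm(
  plan=[
    [-0.2,0,0,0,0,0],
    [-0.5,0,0,0,0,0],
    [-1,0,0,0,0,0],
    [-1,0,0,0,0,0],
    [-1,0,0,0,0,0],
    [-0.5,0,-0.5,0,0,0],
    [0,0,0,0,0,0],
  ],
)

```text
t: 28.12
eef_pos: [0.6145, 0.1556, 0.1984]
tool_rot: [0.703, 0.083, 0.702, -0.081]
contact_force: [0.5, -0.5, -0.7]
gripper_width: 0.825
```

```bash
python3 snap.py w15 wrist; python3 snap.py s15 side; python3 snap.py t15 top;python3 - <<'E'
from h import *
im=cv2.imread("pics/s15.png")
cv2.imwrite("pics/s15z.png",cv2.resize(im[160:340,200:460],None,fx=3,fy=3,interpolation=cv2.INTER_CUBIC))
E
```

```text
28.12 [0.6145 0.1556 0.1984] y ang 76.67 xaxis [ 0.002  0.002 -1.   ] q [-0.51  0.44  0.22  1.71 -0.12  1.    1.09] w 0.8251598485474768 f [ 0.5 -0.5 -0.7]
28.18 [0.6144 0.1551 0.1968] y ang 76.65 xaxis [ 0.001  0.001 -1.   ] q [-0.51  0.45  0.23  1.71 -0.12  1.    1.09] w 0.8274673832892679 f [ 0.1 -0.8  0.1]
28.23 [0.6141 0.1547 0.1956] y ang 76.62 xaxis [-0.001  0.    -1.   ] q [-0.51  0.45  0.23  1.71 -0.12  1.    1.09] w 0.8279063037448646 f [ 0.2 -0.2 -0.3]
```

View pics/w15.png

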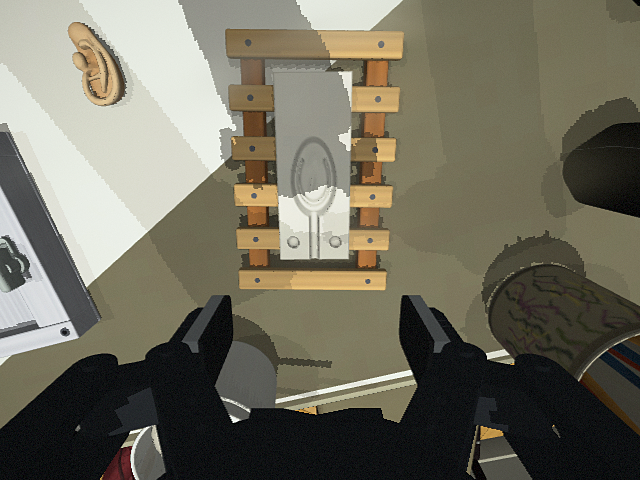

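View pics/s15z.png

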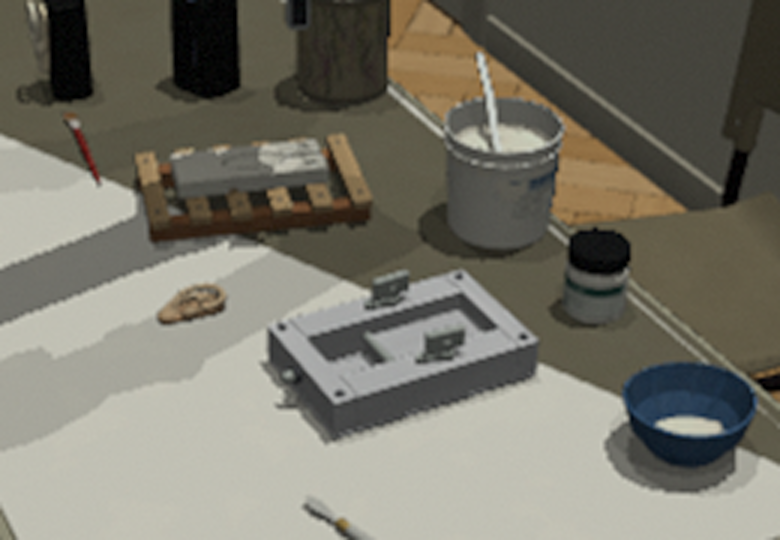

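```bash
python3 - <<'E'
from h import *
import pickle
o=pickle.load(open("w15.pkl","rb")); cp=campose("wrist",o)
S=onplane(cp,[(272,71),(353,71),(350,260),(281,260)],.048); K=onplane(cp,[(225,30),(404,32),(387,289),(239,289)],.03)
for n,P in (("slab",S),("rack",K)):
    e=P[2]+P[3]-P[0]-P[1]; print(n,P.mean(0).round(4),np.degrees(np.arctan2(e[1],e[0])).round(2),(np.linalg.norm(e)/2).round(4))
d=np.load("w15.npy"); print([deproj(cp,[q],d[q[1],q[0]])[0,2].round(4) for q in [(280,80),(345,80),(300,225),(345,225),(340,255)]])
bot.hand_in(); print(bot.get_obs()['t'])
E
```

```text
slab [0.5712 0.1646 0.048 ] -12.51 0.1511
rack [0.5732 0.1637 0.03  ] -13.8 0.218
[np.float64(0.0511), np.float64(0.0505), np.float64(0.0485), np.float64(0.0488), np.float64(0.0485)]
the job is handed in; nothing more can be done
the job is handed in; nothing more can be done
```

The mould half is out of the casting frame and lying flat on the drying rack, cavity up. I handed the job in at about 28 s of the 70 s allowed.

- **Turn-buttons:** I gripped each wing and turned it about 75°, to roughly 1.5 rad by my estimate. Both straps then pointed at the press end.
- **Pressing:** I pressed the end beside the plunger down until it met the hard relief floor. The force rose to about 17 N (19 N with the sideways part) on that last step, well above the 1 to 6 N the pressing needs. The slab then stayed tilted by itself.
- **Lifting and laying:** I pinched the raised end, lifted it off the dowel, drew it up its slope and carried it to the rack. I lowered it until it touched, at about 7 N, then let go and moved the gripper clear.

In the last wrist picture:

- **Position:** the slab's centre is about 2 mm from the rack's centre, and it points within about 1.3° of the rack's length.
- **Height:** the top read 48.5 to 51 mm, against 48 mm expected. The higher readings are at the far end of the slab. I take that 2 mm spread as depth-camera bias (the frame's rim also read about 1 mm high), but I did not check it another way.
- **Bystanders:** in the last pictures I viewed, they looked to be where they were at the start. I judged this by eye and did not measure it.

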